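# Pull the filter of the dye warming station for inspection

### The job

The filter cassette of the warming station has to be inspected: slide the blue pot, without lifting or tipping it, off the steel flap and onto the free position, centred in the green ring, then raise the flap by its orange bar until it stands upright or a little past it and stays open. Take the cassette beneath by its orange tab, draw it straight up out of its slot and finish while still holding it still and upright, its lower edge about 10 cm clear above the station's top. Leave the pot and flap so, and leave the red kettle and all the other things where they are.

Things in the scene. Friction and masses are not known exactly. Their poses are not given: they have to be found in the camera images.
- station: White warming station fixed to the table, 260 (x) x 560 (y) x 100 mm high, black top. Origin: centre of its underside, so its top is 100 mm above it; x points away from the robot, y left along its three positions: the middle over the flap, the outer ones 190 mm to either side, one of these taken by the kettle. The flap's upper face lies 1 mm below the station's top, so the pot bridges it.
- ring_mid (a point): Centre of the green ring (outer diameter 156, inner 140 mm, flat, only painted) marking the free outer position, at the height of the station's top.
- pot_knob (a point): Centre of the black knob (upright cylinder, diameter 28, 28 mm high) on the blue pot's lid, which is fixed to the pot; 100 mm above the pot's underside, the lid's top 22 mm lower. Pot diameter 130 mm, about 0.6 kg; its black side handle, along the pot's +x, ends 158 mm from the axis, 60 mm high. It slides on its flat base when pulled by the knob.
- flap (a joint): Angle of the steel flap, rad: 0 closed, 1.57 upright, 1.9 at its stop. The hinge is stiff enough that the flap stays where it is left; it takes about 4 N at the bar to move.
- flap_hinge (a point): Middle of the flap's hinge, on the flap's far (station +x) edge, 1 mm below the station's top; the axis runs along the station's y; fixed to the station. Flap: 174 mm long from hinge to near edge, 92 wide, 5 thick; the well beneath is 179 (x) x 96 (y) mm.
- flap_bar (a point): Centre of the orange bar that lifts the flap: a round bar 24 mm long along the station's y, 12 mm diameter, on an 8 mm stem near the flap's near edge, 163 mm from the hinge along the flap and 25 mm above its face; it moves with the flap. Pinched on its two ends (fingers closing along y) it can turn between the fingers as the flap rises.
- cassette_tab (a point): Centre of the filter cassette's orange tab, 30 (x) x 14 (y) x 29 mm high, z up, axes as the station's. Under it the white and grey body, 70 (x) x 14 (y) x 50 mm; lower edge 64 mm below this point. About 90 g. Stands in a loose slot in the well under the flap; tab top 9 mm below the station's top; the slot's guides end 17 mm below the tab's foot. The well is free 41 mm to either y side of the tab.
- cassette: The same filter cassette; origin at the centre of its underside, z up.
- kettle: Red kettle, 140 mm diameter, 131 mm high, on the other outer position; origin: centre of its underside. To be left alone.
- spool_blue: Wooden spool of blue thread, diameter 40, 50 mm high; origin under its centre. Leave alone.
- spool_yellow: Wooden spool of yellow thread, diameter 40, 50 mm high; origin under its centre. Leave alone.
- bead_jar: Amber jar, diameter 60, 80 mm high; origin under its centre. Leave alone.

How it is judged:
By the outcome, as a careful person would: the job done as asked, in the order asked, and still so for the second after the job is handed in, while the arm keeps its last pose, push and grip.
It also fails if it takes over 64 s, if anything falls off the work surface, if the arm or the gripper's body presses on something with over 40 N, if the wrist force passes 120 N, or if a joint passes its speed limit or range.

### The arm

A 7-joint arm with a two-finger parallel gripper is mounted at the origin on the work surface. World frame = base frame: x ahead of the robot, y to its left, z up, the work surface at z = 0. Lengths are in mm, angles in rad, forces in N, time in s.
With the tool pointing down it reaches from about 400 to 850 mm from the base axis. Payload 6.9 kg.
Tool frame: the origin (TCP) lies at the very end of the fingers, on their centre line; the grasp point (between the pads) lies 19 mm behind it; z points along the fingers, y is the line along which they close (so a half turn about z gives the same grasp; the last joint's range is limited). The gripper opens to 85 mm and grips with 20 to 120 N. Pads are 22 mm wide; open, the fingers measure 114 mm over their backs; the gripper's body (76 mm by 85 mm) begins 54 mm behind the grasp point. The pads swing forward as they close: fully open they stand 13 mm farther back than shut.
Start: joints at [-1.216, 0.507, -0.238, 1.5, 0.126, 1.149, -0.155], TCP at [153.92, 605.739, 231.275] pointing down, gripper open.
Joint ranges: [-3.08, 3.08], [-0.24, 2.05], [-1.43, 1.35], [0, 2.5], [-1.52, 4.66], [0.17, 1.96], [-2.89, 2.89]. Speed limits (rad/s): [2.39, 2.39, 3.14, 3.14, 3.14, 3.14, 3.14].

### API

Orientations are given as a 3x3 rotation matrix whose columns are the frame's x, y, z axes.
In Python, from plant import arm gives the robot as it stands. The module is installed in compiled form; this text tells all that it offers.
- The arm moves only by the shell command python3 -m crank 'ROWS' [FORCE]. ROWS is JSON, one flat list of numbers, 5 for each row, row after row: the closure, from 0 (fully open) to 1 (shut), then the shift along the tool's x, y, z in m, then the turn about the tool's z in rad. In form: [gripper, tx, ty, tz, turn, gripper, tx, ty, tz, turn, ...]. A call has 1 to 12 rows; each row is the pose to reach, as a shift and turn from the pose commanded when the call began, along the tool's axes at that moment; what a row does not reach only later rows make up. A row lasts 1/10 s, in which the tool goes at most 50 mm and 8.59 degrees, less where a joint would pass 70% of its speed; a pose out of reach is approached as far as the arm can. A call with a gripper value outside its range is refused whole. The fingers move at their own pace and stop on an object; FORCE is the grip in N (left out, the last holds). Time passes only in rows, so rows that repeat a pose let the fingers close. It gives the time, the measured TCP pose, the force, the opening and the grip force at its end, in the units of the state.
- arm.state(): the state, without advancing time (a new reading comes with each control period).
- arm.snapshot(name): name is "side" or "top" or "wrist"; returns a dict with "frame" (400x640x3 uint8, blue, green, red), "K" (3x3 intrinsics, pixels), "origin" and "rotation" of the camera in the world. Camera axes: x right, y up, looking along -z (the intrinsics and any distortion apply to the point x, -y, -z); pixel columns grow to the right and rows downward; lengths in mm; the calibration is good to about 2 mm. A picture is of the moment at which its call begins. There is no depth.
- arm.sign_off(): hands the job in; it is judged then, once.
The state is a dict: "time": time; "qpos": joint angles; "dq": joint speeds; "tau": joint torques, N m; "eef_pos": TCP position; "ee_rot": TCP orientation; "wrist_force": force on the tool from outside, world axes, zero at the start; "ft_torque": the same for the moment, N m; "width": finger opening in mm; "grip_force": force on a finger pad.
Only numpy, scipy, OpenCV 4.12 (cv2) and the standard library are available. Lean on these libraries where they do the work, as an engineer would, in place of code of your own. Each camera call takes 0.05 s, during which the arm holds its last target. There are 200 camera calls.

## Working session

There is one attempt and no reset: what is moved stays moved. The work goes in short steps, Python scripts to look and compute and a shell command to move; the robot and the scene stay as the last step left them, time stands still between calls to the robot, and variables do not carry over. Pictures are saved under pics/ and viewed, at most 10 in all, crops included, and the job is handed in when it is done.

```bash
mkdir -p pics; cat > h.py <<'E'
import numpy as np, cv2, pickle
from plant import arm
def snap(n,f):
    s=arm.snapshot(n); cv2.imwrite(f'pics/{f}.png',s['frame']); pickle.dump(s,open(f'pics/{f}.pkl','wb')); return s
def load(f): return pickle.load(open(f'pics/{f}.pkl','rb'))
def ray(s,u,v):
    d=np.linalg.inv(s['K'])@[u,v,1]; d=np.array([d[0],-d[1],-d[2]])
    return np.array(s['origin']),np.array(s['rotation'])@d
def atz(s,u,v,z):
    o,d=ray(s,u,v); return o+d*(z-o[2])/d[2]
def proj(s,p):
    c=np.array(s['rotation']).T@(np.array(p)-s['origin']); q=s['K']@[c[0],-c[1],-c[2]]; return q[:2]/q[2]
E
python3 - <<'E'
from h import *
for n in('top','side'):
    s=snap(n,n+'0'); print({k:np.round(v,3).tolist() for k,v in s.items() if k!='frame'}, s.keys())
st=arm.state(); print({k:np.round(v,3).tolist() for k,v in st.items()})
E
```

```text
{'K': [[491.9, 0.0, 321.768], [0.0, 491.9, 205.378], [0.0, 0.0, 1.0]], 'origin': [182.072, 22.906, 1757.336], 'rotation': [[-0.016, 0.983, -0.183], [-1.0, -0.015, 0.005], [0.002, 0.183, 0.983]]} dict_keys(['frame', 'K', 'origin', 'rotation'])
{'K': [[509.289, 0.0, 324.715], [0.0, 509.289, 206.293], [0.0, 0.0, 1.0]], 'origin': [-20.929, 1150.155, 966.354], 'rotation': [[-0.911, 0.235, -0.339], [-0.412, -0.503, 0.76], [0.008, 0.832, 0.555]]} dict_keys(['frame', 'K', 'origin', 'rotation'])
{'time': 0.1, 'qpos': [-1.216, 0.508, -0.237, 1.501, 0.126, 1.149, -0.155], 'dq': [-0.0, -0.003, -0.001, -0.003, -0.0, 0.001, 0.001], 'tau': [-0.005, -62.183, -2.195, -25.02, 0.012, 0.008, 0.0], 'eef_pos': [153.886, 605.319, 230.525], 'ee_rot': [[-0.969, 0.246, -0.0], [0.246, 0.969, -0.002], [-0.0, -0.002, -1.0]], 'wrist_force': [0.455, 0.199, 0.375], 'ft_torque': [0.012, -0.051, 0.023], 'grip_force': 0.0, 'width': 85.56}
```

View pics/top0.png

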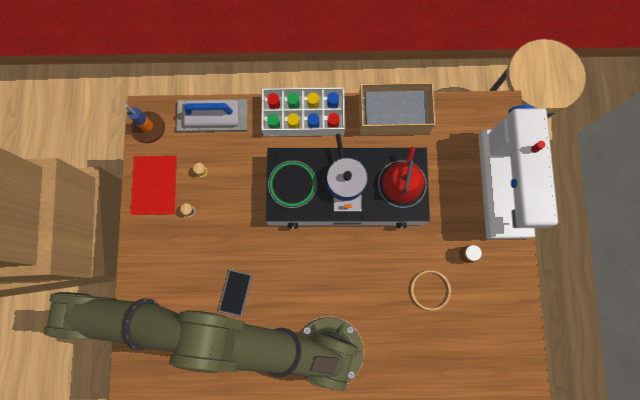

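View pics/side0.png

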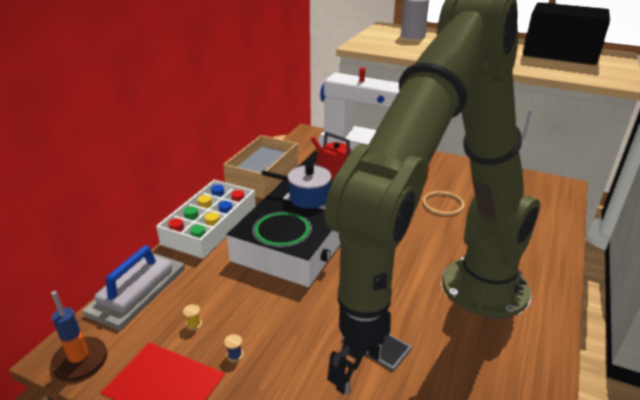

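The top view shows the green ring at about (292,184), pot knob (347,176), bar (347,207) and kettle (403,183). The pot handle points away from the robot, and the ring is on the left. Next I measure these points.

```bash
python3 - <<'E'
from h import *
def blobs(s,m,roi):
    x0,y0,x1,y1=roi; mm=np.zeros(m.shape,np.uint8); mm[y0:y1,x0:x1]=m[y0:y1,x0:x1]; return mm
for n in('top0','side0'):
    s=load(n); hsv=cv2.cvtColor(s['frame'],cv2.COLOR_BGR2HSV); H,S,V=cv2.split(hsv)
    g=(H>45)&(H<80)&(S>100)
    roi=(262,150,322,222) if n=='top0' else (245,205,320,250)
    m=blobs(s,g,roi); ys,xs=np.nonzero(m); P=np.array([atz(s,x,y,100) for x,y in zip(xs,ys)])[:,:2]
    c=cv2.convexHull(P.astype(np.float32)); (cx,cy),r=cv2.minEnclosingCircle(c); print(n,'ring',cx,cy,r,len(xs))
s=load('top0'); H,S,V=cv2.split(cv2.cvtColor(s['frame'],cv2.COLOR_BGR2HSV))
m=blobs(s,(H<18)&(H>4)&(S>170)&(V>150),(335,198,360,214)); ys,xs=np.nonzero(m); print('bar',len(xs),xs.mean(),ys.mean(),atz(s,xs.mean(),ys.mean(),130))
m=blobs(s,V<70,(340,168,356,184)); ys,xs=np.nonzero(m); print('knob',len(xs),xs.mean(),ys.mean(),atz(s,xs.mean(),ys.mean(),214))
for p in[(267,149),(428,149),(429,222),(266,222)]: print(atz(s,*p,100)[:2])
b=cv2.resize(s['frame'][140:235,255:440],None,fx=4,fy=4,interpolation=cv2.INTER_CUBIC); cv2.imwrite('pics/c1.png',b)
E
```

```text
top0 ring 570.035888671875 115.4437255859375 78.61771392822266 394
side0 ring 572.5115966796875 116.2702865600586 81.79552459716797 495
bar 17 347.3529411764706 205.94117647058823 [482.28017972 -71.90532056 130.        ]
knob 59 346.7457627118644 175.35593220338984 [567.22213944 -67.58665136 214.        ]
[694.81378285 202.56836192]
[ 686.37813843 -361.3831227 ]
[ 427.92764752 -350.48521802]
[436.44534777 204.7582697 ]
```

View pics/c1.png

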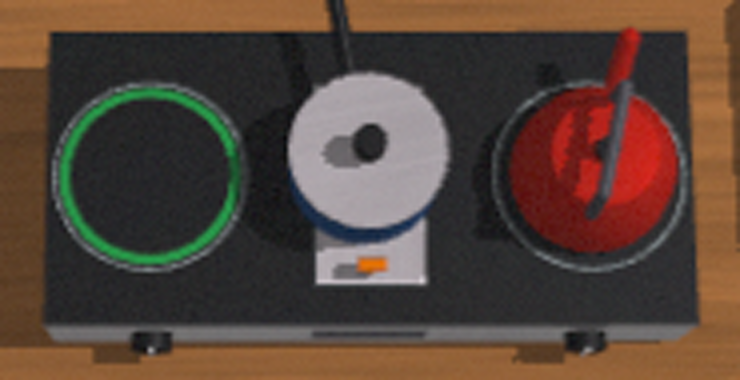

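The outlines agree with the given sizes: ring (570,115), knob (567,-68), bar (482,-72), station yaw about -0.015. I move above the knob, turning so that the fingers close along station y.

```bash
python3 -m crank '[0,-0.04,-0.04,-0.1,-0.1, 0,-0.08,-0.08,-0.1,-0.233, 0,-0.13,-0.12,-0.1,-0.233, 0,-0.17,-0.15,-0.1,-0.233, 0,-0.2,-0.19,-0.1,-0.233, 0,-0.24,-0.22,-0.1,-0.233, 0,-0.28,-0.27,-0.1,-0.233, 0,-0.32,-0.3,-0.1,-0.233, 0,-0.35,-0.34,-0.1,-0.233, 0,-0.39,-0.38,-0.1,-0.233, 0,-0.42,-0.41,-0.1,-0.233, 0,-0.45,-0.44,-0.1,-0.233]'; python3 -c "
from h import *
st=arm.state(); d=np.array([567,-67.6,330])-st['eef_pos']; print(st['ee_rot'].T@d if hasattr(st['ee_rot'],'T') else np.array(st['ee_rot']).T@d, np.round(st['ee_rot'],4))"
```

```text
time: 1.3
eef_pos: [449.0, 123.1, 331.2]
ee_rot: [[-1.0, 0.016, 0.0], [0.016, 1.0, -0.0], [-0.0, -0.0, -1.0]]
wrist_force: [1.2, 0.6, -0.3]
width: 85.2
grip_force: 0.0
[-120.95106659 -188.82621045    1.1802582 ] [[-0.9999  0.0157  0.    ]
 [ 0.0157  0.9999 -0.    ]
 [-0.     -0.     -1.    ]]
```

```bash
python3 -m crank '[0,-0.02,-0.04,0,0, 0,-0.05,-0.08,0,0, 0,-0.08,-0.12,0,0, 0,-0.1,-0.16,0,0, 0,-0.121,-0.189,0,0, 0,-0.121,-0.189,0,0, 0,-0.121,-0.189,0,0]'; python3 -c "
from h import *
s=snap('wrist','w1');print({k:np.round(v,3).tolist() for k,v in s.items() if k!='frame'})
print(proj(s,[567,-67.6,214]),proj(s,[570,115.5,100]),proj(s,[482,-72,124]))"
```

```text
time: 2.0
eef_pos: [566.5, -66.3, 330.3]
ee_rot: [[-1.0, 0.018, -0.002], [0.018, 1.0, 0.0], [0.002, 0.0, -1.0]]
wrist_force: [-1.2, -0.1, 0.5]
width: 85.6
grip_force: 0.0
{'K': [[279.17, 0.0, 320.29], [0.0, 279.17, 198.617], [0.0, 0.0, 1.0]], 'origin': [495.207, -66.176, 471.944], 'rotation': [[0.017, -0.96, -0.279], [1.0, 0.017, 0.005], [0.0, -0.279, 0.96]]}
[320.01756428 195.48905291] [455.59939441 172.74539278] [315.0973968  105.99228628]
```

View pics/w1.png

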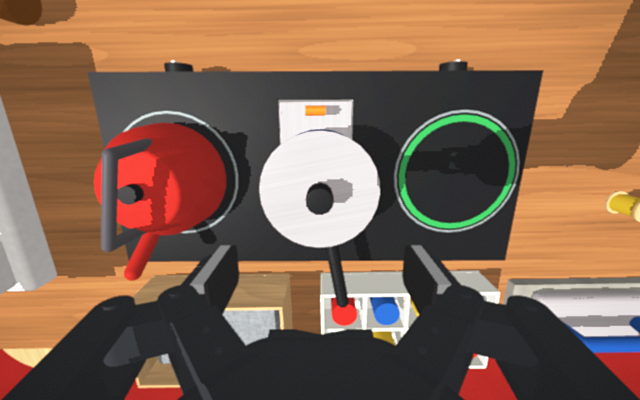

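The wrist view shows the knob at (319,199), ring around (457,171) and bar (316,110). I refine these by segmentation.

```bash
python3 - <<'E'
from h import *
s=load('w1'); H,S,V=cv2.split(cv2.cvtColor(s['frame'],cv2.COLOR_BGR2HSV))
def pts(m,x0,y0,x1,y1):
    ys,xs=np.nonzero(m[y0:y1,x0:x1]); return xs+x0,ys+y0
x,y=pts((H>45)&(H<80)&(S>120),390,100,525,240)
P=np.array([atz(s,a,b,100)[:2] for a,b in zip(x,y)],np.float32)
print('ring',cv2.minEnclosingCircle(P),cv2.fitEllipse(cv2.convexHull(P)))
x,y=pts((V<75),300,178,338,218); P=np.array([atz(s,a,b,214)[:2] for a,b in zip(x,y)],np.float32); print('knob',P.mean(0),cv2.minEnclosingCircle(P),x.mean(),y.mean())
x,y=pts((S<40)&(V>150),255,128,385,252); P=np.array([atz(s,a,b,178)[:2] for a,b in zip(x,y)],np.float32); print('lid',cv2.fitEllipse(cv2.convexHull(P)))
x,y=pts((H<20)&(H>4)&(S>150)&(V>190),300,100,330,118); print('bar',x.min(),x.max(),y.min(),y.max(),atz(s,x.mean(),y.mean(),128))
c=[(90,72),(542,71),(505,260)]; print([atz(s,*p,100)[:2].round(1) for p in c])
E
```

```text
ring ((572.315185546875, 116.20135498046875), 78.79196166992188) ((572.2261352539062, 116.2192611694336), (156.88365173339844, 157.074462890625), 156.9716796875)
knob [569.83636 -68.24823] ((569.8179931640625, -68.56513214111328), 15.220391273498535) 319.39596273291926 198.277950310559
lid ((569.3095703125, -69.12355041503906), (130.8039093017578, 140.82826232910156), 98.5186767578125)
bar 306 324 106 114 [486.62078219 -72.10530244 128.        ]
[array([ 436.8, -347.4]), array([445.2, 206.4]), array([702.7, 204.2])]
```

```bash
python3 -m crank '[0,-0.003,-0.002,0.04,0, 0,-0.003,-0.002,0.08,0, 0,-0.003,-0.002,0.11,0, 0,-0.003,-0.002,0.135,0, 0,-0.003,-0.002,0.146,0, 0,-0.003,-0.002,0.146,0, 0.5,-0.003,-0.002,0.146,0, 0.8,-0.003,-0.002,0.146,0, 1,-0.003,-0.002,0.146,0, 1,-0.003,-0.002,0.146,0, 1,-0.003,-0.002,0.146,0]' 40; python3 -m crank '[1,0,0,0,0,1,0,0,0,0]'
```

```text
time: 3.15
eef_pos: [570.0, -67.5, 186.0]
ee_rot: [[-1.0, 0.016, 0.001], [0.016, 1.0, 0.0], [-0.001, 0.0, -1.0]]
wrist_force: [-0.9, 1.3, 5.1]
width: 27.0
grip_force: 39.6
time: 3.35
eef_pos: [570.0, -67.5, 186.0]
ee_rot: [[-1.0, 0.016, 0.001], [0.016, 1.0, 0.0], [-0.001, 0.0, -1.0]]
wrist_force: [-1.7, 1.9, 6.6]
width: 26.9
grip_force: 39.7
```

```bash
python3 -m crank '[1,0,0.004,0,0, 1,0,0.015,0,0, 1,0,0.03,0,0, 1,0,0.05,0,0, 1,0,0.07,0,0, 1,0,0.09,0,0, 1,0,0.11,0,0, 1,0,0.13,0,0, 1,0,0.15,0,0, 1,0,0.167,0,0, 1,0,0.178,0,0, 1,0.0005,0.184,0,0]'; python3 -m crank '[1,0,0,0,0,1,0,0,0,0]'; python3 -c "
from h import *
s=snap('side','s2');cv2.imwrite('pics/s2c.png',cv2.resize(s['frame'][110:330,180:400],None,fx=2.5,fy=2.5))"
```

```text
time: 4.55
eef_pos: [573.0, 114.5, 186.0]
ee_rot: [[-1.0, 0.017, 0.002], [0.017, 1.0, -0.003], [-0.002, -0.003, -1.0]]
wrist_force: [2.1, -6.7, 1.2]
width: 26.6
grip_force: 40.0
time: 4.75
eef_pos: [572.9, 115.4, 186.0]
ee_rot: [[-1.0, 0.016, 0.002], [0.016, 1.0, -0.001], [-0.002, -0.001, -1.0]]
wrist_force: [0.0, -1.1, 5.6]
width: 26.8
grip_force: 40.7
```

View pics/s2c.png

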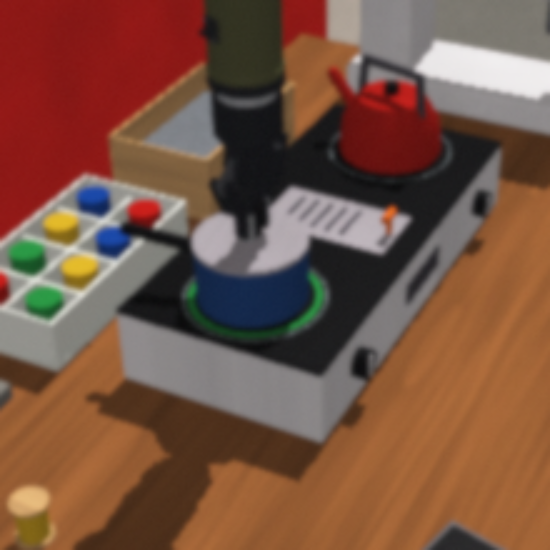

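The pot now stands inside the ring. I release it, rise, move towards the bar and look again.

```bash
python3 -m crank '[0.5,0,0,0,0, 0,0,0,0,0, 0,0,0,0,0,0,0,0,-0.03,0,0,0,0,-0.07,0,0,0,0,-0.114,0,0,0.03,-0.04,-0.114,0,0,0.05,-0.08,-0.114,0,0,0.07,-0.12,-0.114,0,0,0.08,-0.15,-0.114,0,0,0.084,-0.188,-0.114,0,0,0.084,-0.188,-0.114,0]'; python3 - <<'E'
from h import *
s=snap('wrist','w2'); print(arm.state()['eef_pos'])
H,S,V=cv2.split(cv2.cvtColor(s['frame'],cv2.COLOR_BGR2HSV))
m=((H<20)&(H>4)&(S>160)&(V>190)).astype(np.uint8)
n,l,st,c=cv2.connectedComponentsWithStats(m)
for i in range(1,n):
    if st[i,4]>40: print(st[i],c[i],atz(s,*c[i],127)[:2])
m=((H>45)&(H<80)&(S>120)).astype(np.uint8); ys,xs=np.nonzero(m[:,380:600]); P=np.array([atz(s,a+380,b,100)[:2] for a,b in zip(xs,ys)],np.float32); print(cv2.minEnclosingCircle(P))
E
```

```text
time: 6.0
eef_pos: [483.7, -76.2, 299.5]
ee_rot: [[-1.0, 0.024, 0.0], [0.024, 1.0, -0.003], [-0.0, -0.003, -1.0]]
wrist_force: [0.1, 0.0, -0.5]
width: 85.2
grip_force: 0.0
[484.3606883  -73.16911007 299.3259666 ]
[316 178  19  10 163] [325.28834356 182.98773006] [485.33680491 -72.04099218]
((649.7374267578125, 134.49354553222656), 158.19973754882812)
```

View pics/w2.png

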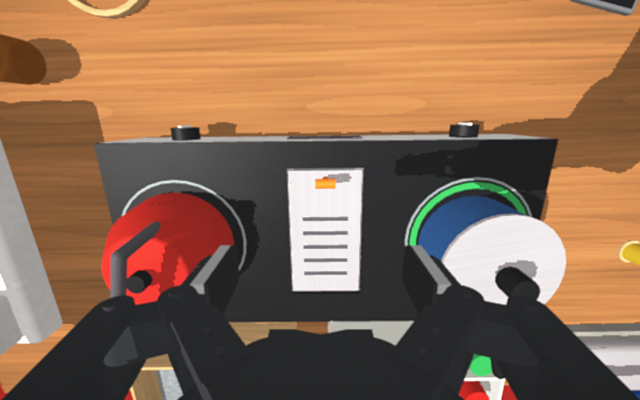

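The bar is at (485.5,-72), consistent with the given flap geometry, and the pot is in its ring. I descend and pinch the bar's ends.

```bash
python3 -m crank '[0,0,0,0.04,0, 0,0,0,0.09,0, 0.2,0,0,0.13,0, 0.3,0,0,0.165,0, 0.3,0,0,0.165,0]' 40;python3 -c "
from h import *
s=snap('wrist','w3');st=arm.state();print(st['eef_pos'],st['width'])
H,S,V=cv2.split(cv2.cvtColor(s['frame'],cv2.COLOR_BGR2HSV))
n,l,q,c=cv2.connectedComponentsWithStats(((H<20)&(H>4)&(S>160)&(V>120)).astype(np.uint8))
for i in range(1,n):
    if q[i,4]>80: print(q[i],[atz(s,*p,124)[:2] for p in ([q[i,0],q[i,1]],[q[i,0]+q[i,2],q[i,1]+q[i,3]])])"
```

```text
time: 6.55
eef_pos: [482.4, -68.7, 130.4]
ee_rot: [[-1.0, 0.014, -0.008], [0.014, 1.0, 0.001], [0.008, 0.001, -1.0]]
wrist_force: [0.3, -0.0, -0.3]
width: 60.3
grip_force: 0.0
[483.94522232 -69.21049066 132.81007685] 59.94453030736053
[296 231  40  31 870] [array([473.21535974, -83.51462238]), array([493.23433036, -60.61909088])]
```

```bash
python3 -m crank '[0.3,-0.001,-0.002,0.012,0, 0.3,-0.001,-0.002,0.025,0, 0.3,-0.001,-0.002,0.025,0, 0.6,-0.001,-0.002,0.025,0, 0.8,-0.001,-0.002,0.025,0, 1,-0.001,-0.002,0.025,0,1,-0.001,-0.002,0.025,0,1,-0.001,-0.002,0.025,0]' 40
```

```text
time: 7.4
eef_pos: [486.7, -71.4, 110.4]
ee_rot: [[-1.0, 0.015, 0.002], [0.015, 1.0, 0.001], [-0.002, 0.001, -1.0]]
wrist_force: [-0.2, 3.0, 6.2]
width: 22.7
grip_force: 38.9
```

```bash
python3 -c "
import numpy as np
H=np.array([163.,-25.])  # (x,z) of hinge from bar start
for i,t in enumerate(np.linspace(0,1.72,25)): 
  b=np.array([163-163*np.cos(t)+25*np.sin(t), 163*np.sin(t)+25*np.cos(t)-25]); print(i,round(t,2),np.round(b,0))"
```

```text
0 0.0 [0. 0.]
1 0.07 [ 2. 12.]
2 0.14 [ 5. 23.]
3 0.22 [ 9. 34.]
4 0.29 [14. 45.]
5 0.36 [19. 56.]
6 0.43 [25. 66.]
7 0.5 [32. 75.]
8 0.57 [40. 84.]
9 0.64 [48. 93.]
10 0.72 [ 57. 101.]
11 0.79 [ 66. 108.]
12 0.86 [ 76. 115.]
13 0.93 [ 86. 121.]
14 1.0 [ 96. 126.]
15 1.08 [107. 130.]
16 1.15 [119. 134.]
17 1.22 [130. 137.]
18 1.29 [142. 139.]
19 1.36 [154. 140.]
20 1.43 [165. 140.]
21 1.5 [177. 139.]
22 1.58 [189. 138.]
23 1.65 [201. 136.]
24 1.72 [212. 132.]
```

```bash
python3 -m crank '[1,-0.002,0,-0.012,0, 1,-0.005,0,-0.023,0, 1,-0.009,0,-0.034,0, 1,-0.014,0,-0.045,0, 1,-0.019,0,-0.056,0, 1,-0.025,0,-0.066,0, 1,-0.032,0,-0.075,0, 1,-0.040,0,-0.084,0, 1,-0.048,0,-0.093,0, 1,-0.057,0,-0.101,0, 1,-0.066,0,-0.108,0, 1,-0.066,0,-0.108,0]'
```

```text
time: 8.6
eef_pos: [552.1, -72.4, 218.0]
ee_rot: [[-1.0, 0.015, -0.001], [0.015, 1.0, 0.001], [0.001, 0.001, -1.0]]
wrist_force: [-2.9, 4.5, 3.4]
width: 22.6
grip_force: 40.5
```

```bash
python3 -m crank '[1,-0.010,0,-0.007,0, 1,-0.020,0,-0.013,0, 1,-0.030,0,-0.018,0, 1,-0.041,0,-0.022,0, 1,-0.053,0,-0.026,0, 1,-0.064,0,-0.029,0, 1,-0.076,0,-0.031,0, 1,-0.088,0,-0.032,0, 1,-0.099,0,-0.032,0, 1,-0.111,0,-0.031,0, 1,-0.123,0,-0.030,0, 1,-0.138,0,-0.027,0]'; python3 -m crank '[1,0,0,0,0,1,0,0,0,0]'; python3 -c "
from h import *
s=snap('side','s3');cv2.imwrite('pics/s3c.png',cv2.resize(s['frame'][90:300,180:400],None,fx=2.5,fy=2.5))"
```

```text
time: 9.8
eef_pos: [690.3, -74.2, 245.9]
ee_rot: [[-1.0, 0.015, 0.002], [0.015, 1.0, 0.002], [-0.002, 0.002, -1.0]]
wrist_force: [-2.2, 3.6, 3.8]
width: 22.4
grip_force: 39.0
time: 10.0
eef_pos: [691.6, -74.3, 245.6]
ee_rot: [[-1.0, 0.015, 0.004], [0.015, 1.0, 0.001], [-0.004, 0.002, -1.0]]
wrist_force: [2.1, 5.6, 4.9]
width: 22.9
grip_force: 39.5
```

View pics/s3c.png

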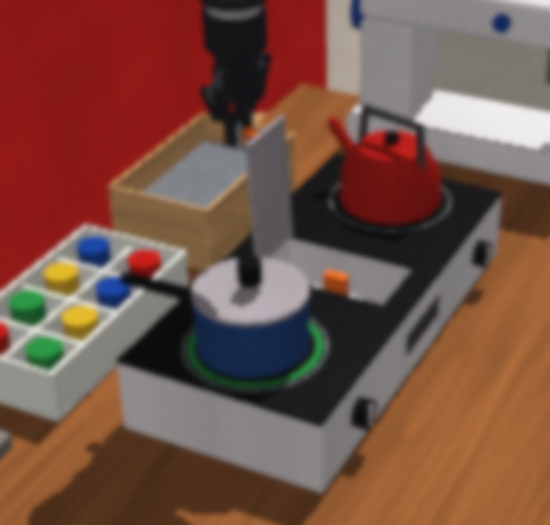

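The flap stands slightly past upright and the orange tab is visible at side pixel (314,203). I release the bar and rise straight up.

```bash
python3 -m crank '[0.6,0,0,0,0,0.3,0,0,0,0,0.2,0,0,0,0,0.2,0,0,-0.01,0,0.2,0,0,-0.03,0,0.2,0,0,-0.06,0,0.2,0,0,-0.1,0,0.2,0.04,0,-0.1,0,0.2,0.08,0,-0.1,0,0.2,0.12,0,-0.1,0,0.2,0.14,0,-0.1,0,0.2,0.14,0,-0.1,0]'; python3 - <<'E'
from h import *
print(atz(load('s3'),314.4,203,80))
s=snap('wrist','w4'); print(arm.state()['eef_pos'])
H,S,V=cv2.split(cv2.cvtColor(s['frame'],cv2.COLOR_BGR2HSV))
n,l,q,c=cv2.connectedComponentsWithStats(((H<20)&(H>4)&(S>160)&(V>120)).astype(np.uint8))
for i in range(1,n):
    if q[i,4]>80: print(q[i],[atz(s,*p,91)[:2].round(1) for p in ([q[i,0],q[i,1]],[q[i,0]+q[i,2],q[i,1]+q[i,3]])])
E
```

```text
time: 11.25
eef_pos: [547.7, -74.3, 346.3]
ee_rot: [[-1.0, 0.017, 0.002], [0.017, 1.0, -0.0], [-0.002, -0.0, -1.0]]
wrist_force: [0.3, -0.6, 0.1]
width: 68.6
grip_force: 0.0
[557.422455   -66.44822877  80.        ]
[549.32726346 -73.91701938 345.82282224]
[  0  22  44  19 153] [array([ 355.9, -472.3]), array([ 378. , -423.6])]
[310 322  25  13 176] [array([811.2, -97.4]), array([838.9, -54.9])]
```

View pics/w4.png

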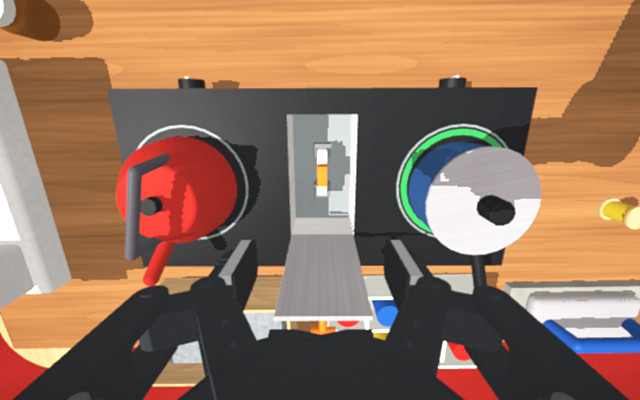

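The wrist view shows the tab at about (322,175) in the open well, the flap standing, the pot in its ring and the kettle untouched.

```bash
python3 - <<'E'
from h import *
s=load('w4'); H,S,V=cv2.split(cv2.cvtColor(s['frame'],cv2.COLOR_BGR2HSV))
m=((H<26)&(H>4)&(S>130)&(V>120))[155:200,310:335]; ys,xs=np.nonzero(m); xs+=310; ys+=155
print(len(xs),xs.min(),xs.max(),ys.min(),ys.max())
a=atz(s,xs.min(),ys.min(),91);b=atz(s,xs.max()+1,ys.max()+1,91);print(a,b,(a+b)/2)
# tab seen width in each row
for y in range(160,194,3): print(y,xs[ys==y])
c=np.array([xs.mean(),ys.mean()]);print(atz(s,*c,91))
# well near edge corners & flap
print(atz(s,288,114,100),atz(s,357,114,100))
E
```

```text
215 317 327 164 185
[540.95183325 -79.9775698   91.        ] [573.55550356 -64.55662764  91.        ] [557.25366841 -72.26709872  91.        ]
160 []
163 []
166 [318 319 320 321 322 323 324 325 326]
169 [317 318 319 320 321 322 323 324 325 326]
172 [317 318 319 320 321 322 323 324 325 326]
175 [317 318 319 320 321 322 323 324 325 326]
178 [317 318 319 320 321 322 323 324 325 326]
181 [317 318 319 320 321 322 323 324 325 326 327]
184 [317 318 319 320 321 322 323 324 325 326 327]
187 []
190 []
193 []
[557.30280765 -73.51746014  91.        ]
[ 472.01011242 -117.02647744  100.        ] [473.5622879  -25.33997563 100.        ]
```

```bash
python3 -m crank '[0.53,-0.008,0.001,0.04,0,0.53,-0.008,0.001,0.09,0,0.53,-0.008,0.001,0.14,0,0.53,-0.008,0.001,0.18,0,0.53,-0.008,0.001,0.21,0,0.53,-0.008,0.001,0.22,0,0.53,-0.008,0.001,0.22,0]' 40;python3 -c "
from h import *
s=snap('wrist','w5');st=arm.state();print(st['eef_pos'],st['width'])
H,S,V=cv2.split(cv2.cvtColor(s['frame'],cv2.COLOR_BGR2HSV))
n,l,q,c=cv2.connectedComponentsWithStats(((H<26)&(H>4)&(S>130)&(V>120)).astype(np.uint8))
for i in range(1,n):
    if q[i,4]>80: print(q[i],[atz(s,*p,91)[:2].round(1) for p in ([q[i,0],q[i,1]],[q[i,0]+q[i,2],q[i,1]+q[i,3]])])"
```

```text
time: 12.0
eef_pos: [558.2, -72.6, 123.0]
ee_rot: [[-1.0, 0.016, -0.002], [0.016, 1.0, 0.0], [0.002, 0.0, -1.0]]
wrist_force: [0.2, 1.1, 1.6]
width: 39.6
grip_force: 0.0
[558.979927   -72.78923694 124.46456462] 40.511004364437426
[    0     0   640    25 12993] [array([ 423.7, -243.6]), array([440.9, 103.6])]
[311 199  21  50 745] [array([537.5, -79.4]), array([573.3, -65.9])]
```

View pics/w5.png

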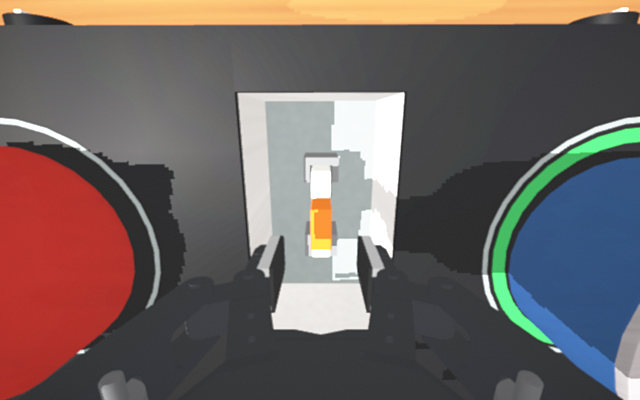

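The tab lies at (321,225) between the fingers, centre about (558,-72.7), directly under the TCP. I descend and grip.

```bash
python3 -m crank '[0.53,0,0,0.025,0,0.53,0,0,0.05,0,0.53,0,0,0.063,0,0.53,0,0,0.064,0,0.7,0,0,0.064,0,0.85,0,0,0.064,0,1,0,0,0.064,0,1,0,0,0.064,0,1,0,0,0.064,0,1,0,0,0.064,0]' 30
```

```text
time: 13.05
eef_pos: [559.1, -72.9, 61.6]
ee_rot: [[-1.0, 0.016, 0.003], [0.016, 1.0, -0.0], [-0.003, -0.0, -1.0]]
wrist_force: [-1.0, 0.0, 5.2]
width: 13.4
grip_force: 30.4
```

```bash
python3 -m crank '[1,0,0,-0.005,0,1,0,0,-0.015,0,1,0,0,-0.03,0,1,0,0,-0.045,0,1,0,0,-0.065,0,1,0,0,-0.085,0,1,0,0,-0.105,0,1,0,0,-0.125,0,1,0,0,-0.145,0,1,0,0,-0.165,0,1,0,0,-0.18,0,1,0,0,-0.188,0]';python3 -m crank '[1,0,0,0,0,1,0,0,0,0,1,0,0,0,0,1,0,0,0,0,1,0,0,0,0]'; python3 -c "
from h import *
s=snap('side','s4');t=snap('top','t4')
a=cv2.resize(s['frame'][90:290,190:390],(400,400));b=cv2.resize(t['frame'][130:240,255:445],(400,232));c=np.zeros((400,800,3),np.uint8);c[:,:400]=a;c[:232,400:]=b;cv2.imwrite('pics/fin.png',c)
H,S,V=cv2.split(cv2.cvtColor(t['frame'],cv2.COLOR_BGR2HSV))
print(arm.state()['dq'])
P=[proj(s,[558,-73,z]) for z in (200,264)];print(P)"
```

```text
time: 14.25
eef_pos: [558.3, -72.8, 250.3]
ee_rot: [[-1.0, 0.016, 0.002], [0.016, 1.0, -0.0], [-0.002, -0.0, -1.0]]
wrist_force: [-0.3, 1.1, -0.8]
width: 13.7
grip_force: 29.3
time: 14.75
eef_pos: [557.8, -72.6, 247.6]
ee_rot: [[-1.0, 0.016, -0.001], [0.016, 1.0, 0.0], [0.001, 0.0, -1.0]]
wrist_force: [-0.1, 0.3, -0.8]
width: 13.4
grip_force: 29.3
[-1.47570105e-05 -1.47977201e-03  2.10415387e-03 -1.76685351e-03
  2.92696946e-04  7.98829658e-06 -3.08808303e-04]
[array([315.04070882, 168.96153553]), array([314.99661883, 150.19297555])]
```

View pics/fin.png

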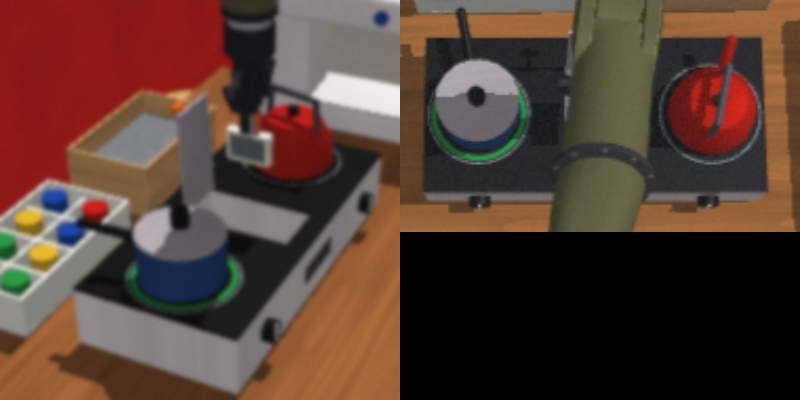

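The cassette is held upright about 10 cm above the station; the flap is up and the kettle untouched. One numeric check of the pot's centring remains.

```bash
python3 - <<'E'
from h import *
for n in ('top0','t4'):
    s=load(n); H,S,V=cv2.split(cv2.cvtColor(s['frame'],cv2.COLOR_BGR2HSV)); x0,y0=(340,168) if n=='top0' else (284,168)
    ys,xs=np.nonzero(V[y0:y0+16,x0:x0+16]<60); print(n,len(xs),atz(s,xs.mean()+x0,ys.mean()+y0,214))
s=load('w2'); H,S,V=cv2.split(cv2.cvtColor(s['frame'],cv2.COLOR_BGR2HSV))
print(proj(s,[572,116,214]),proj(s,[572,116,178]))
E
```

```text
top0 55 [567.9204107  -67.66186577 214.        ]
t4 58 [569.86558257 112.63494665 214.        ]
[529.42898558 290.04467169] [505.07522845 269.80935174]
```

```bash
python3 -c "
from plant import arm
print(arm.sign_off())"
```

```text
the job is handed in; nothing more can be done
None
```

The job is handed in at about 15 s of the 64 s: the pot stands in the green ring (about 3 mm off centre by the top camera), the flap is open slightly past upright, the cassette is held still and upright about 10 cm above the station, and the kettle and other things were not touched.

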